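# Set the bench timer for a glue-up

## Task

The boards have just been glued and clamped: set the wind-up bench timer for their 20 minutes. Like any spring-wound bell timer it needs its spring wound first, so turn the pointer lever clockwise past the 60-minute mark, the highest of its scale, then turn it back down and leave it pointing at the 20-minute mark. Do not shift the clamped boards or knock over the glue bottle, and let go of everything.

Things in the scene. Friction and masses are not known exactly. Their poses are not given: they have to be found in the camera images.
- timer: wind-up bench timer: grey round case 166 mm across (foot 176), 52 mm high, screwed to the bench so it cannot move, dial facing up. Origin: centre of its underside; x axis points to its bell side (small steel bell, top 42 mm high, out to 138 mm from the centre); two screw lugs reach 114 mm along +y and -y
- timer_dial (a joint): dial angle, rad, growing clockwise seen from above: 0 at the 0 mark, 0.0873 a minute, 1.745 at 20, 5.236 at 60, end stop 5.67. The pointer's world direction (counter-clockwise from x) is the timer's yaw + 2.618 - this. Friction 0.10 N m and a weak mainspring (0.006 N m/rad), so it stays where left; pushing the lever 45 mm from the axis takes about 3 to 4 N
- timer_axis (a point): point on the dial's upright axis (the timer's centre), 74 mm above the bench, half-way up the pointer lever. Round the lever's hub (36 mm across) lies a flat grey skirt of radius 56 mm, top 58 mm above the bench, that turns with it; nothing but hub and lever stands higher on the timer, so a fingertip can travel all round the axis
- pointer_tip (a point): beak of the pointer lever, 63 mm from the axis, 71 mm above the bench. The lever is an upright black fin with a white line along its top, fixed to the dial: it runs from the hub outwards in one direction only, 19 mm wide near the hub, 14 mm near the beak, from 58 to 85 mm above the bench (hub to 87 mm)
- mark_0 (a point): the 0 mark of the fixed white scale round the dial, 69 mm from the axis, 53 mm above the bench. Marks lie 5 degrees apart, one a minute, running clockwise from 0 to 60; long at every 10 minutes, middling at every 5. The 60 degrees between 60 and 0, on the side away from the bell, carry no marks
- mark_20 (a point): the 20-minute mark on the scale, the third long one clockwise from 0 (counting 0 as the first), 100 degrees clockwise of 0; 69 mm from the axis, 53 mm above the bench
- mark_60 (a point): the 60-minute mark, the last of the scale, 300 degrees clockwise of 0; 69 mm from the axis, 53 mm above the bench
- glue_up: the glued boards: two light boards edge to edge (120 x 120 x 30 mm together) in a steel bar clamp with a wooden handle, 325 mm long and 58 mm high in all, lying loose; to be left alone. Origin: under the joint of the boards; x along the clamp, handle reaching to x = -235 mm, fixed jaw to x = +90 mm
- glue_bottle: white glue bottle with an orange cap and a yellow and red label, 52 mm across, 150 mm high, standing loose beyond the timer; to be left standing. Origin: centre of its underside

How it is judged (in metres and radians):
On the way:
1. the pointer has been turned clockwise past the 60-minute mark (value of joint timer_dial above 5.236 rad), for 0.1 s.
At the end, for the whole second after the job is handed in: the pointer rests within 2 minutes (10 degrees) of the 20-minute mark, the clamped boards are within 15 mm of where they lay and the glue bottle stands upright (value of joint timer_dial between 1.571 and 1.92 rad and velocity of joint timer_dial between -0.02 and 0.02 rad/s and distance of glue_up from where it was at the start of the episode below 0.015 m and angle between glue_bottle's own z axis and vertical below 0.2 rad); the robot touches nothing.
It fails at once if the clamped boards were shifted by more than 15 mm (distance of glue_up from where it was at the start of the episode above 0.015 m).
It fails at once if the glue bottle was knocked over (angle between glue_bottle's own z axis and vertical above 0.5 rad).
It also fails if it takes over 61 s, if anything falls off the work surface, if the arm or the gripper's body presses on something with over 40 N, if the wrist force passes 120 N, or if a joint passes its speed limit or range.

## Robot

A 6-joint arm with a two-finger parallel gripper is mounted at the origin on a cart in front of the work surface, level with it; the furniture and walls round the work are solid. World frame = base frame: x ahead of the robot, y to its left, z up, the work surface at z = 0. Lengths are in m, angles in degrees, forces in N, time in s.
With the tool pointing down it reaches from about 0.4 to 0.825 m from the base axis. Payload 7 kg.
Tool frame: the origin (TCP) lies midway between the tips of the shut fingers; the grasp point (between the pads) lies 19 mm behind it; z points along the fingers, y is the line along which they close (so a half turn about z gives the same grasp; the last joint's range is limited). The gripper opens to 88 mm and grips with 3 to 60 N. Pads are 19 mm wide; open, the fingers measure 130 mm over their backs; the gripper's body (78 mm by 193 mm) begins 47 mm behind the grasp point.
Start: joints at [86.694, 20.546, 0.682, 0, -70.136, -16.507], TCP at [0.229, 0.635, 0.227] pointing down, gripper open.
Joint ranges: [-176.03, 176.03], [-82.01, 121.73], [-58.28, 71.71], [-173.87, 95.51], [-174.79, -0.11], [-173.66, 173.66]. Speed limits (degrees/s): [136.94, 136.94, 172.46, 180, 180, 180].

## Interface

Orientations are given as [roll, pitch, yaw] about the fixed x, y, z axes, in that order (R = Rz(yaw) Ry(pitch) Rx(roll)).
In Python, from plant import ctrl, viewer, close_job gives the robot as it stands. The module is installed in compiled form; this text tells all that it offers.
- The arm moves only by the tool step_arm, never from a script. Its argument "moves" is a list that holds one entry, the list of rows, each a list of 5 numbers: the shift along the world's x, y, z in cm, then the turn about the world's z in rad, then the finger opening in cm, from 0 to 8.76. In form: [[[tx, ty, tz, twist, grip], ...]]. A call has 1 to 10 rows; each row shifts and turns the commanded pose from where the row before left it; what a row does not reach is not made up. A row lasts 1/10 s, in which the tool goes at most 50 mm and 8.59 degrees, less where a joint would pass 70% of its speed; a pose out of reach is approached as far as the arm can. A call with a gripper value outside its range is refused whole. The fingers move at their own pace and stop on an object; the grip force is fixed at half the most. Time passes only in rows, so rows that do not move let the fingers close. It gives the time, the measured TCP pose, the force, the opening and the grip force at its end, in the units of the state.
- ctrl.get_obs(): the state, without advancing time (a new reading comes with each control period).
- viewer.snapshot(name): name is "scene" or "top" or "wrist"; returns (picture, depth): 384x512x3 uint8, blue, green, red; 384x512 float32, m along the optical axis (not along the pixel's ray), 0 where there is no reading.
- viewer.camera_info(name): a dict with "camera_matrix" (3x3 intrinsics, pixels), "k1" (the pictures are not rectified: a ray, as slopes to the right and down, at radius r is drawn at 1 + k1 r^2 times it, then the intrinsics apply), "eye" and "orientation" of the camera in the world. Camera axes: x right, y down, z forward; pixel columns grow to the right and rows downward; lengths in m; the calibration is good to about 2 mm. A picture is of the moment at which its call begins: read the wrist's pose just before it. camera_info takes no time and is no camera call; for the wrist camera it gives the pose at the moment of the call.
- close_job(): hands the job in; it is judged then, once.
The state is a dict: "clock": time; "joint_pos": joint angles; "qvel": joint speeds; "tau": joint torques, N m; "tool_pos": TCP position; "orientation": TCP orientation; "force": force on the tool from outside, world axes, zero at the start; "moment": the same for the moment, N m; "opening": finger opening in m; "gripper_force": force on a finger pad.
Only numpy, scipy, OpenCV 4.12 (cv2) and the standard library are available. Lean on these libraries where they do the work, as an engineer would, in place of code of your own. Each camera call takes 0.05 s, during which the arm holds its last target. There are 200 camera calls.

## Working session

There is one attempt and no reset: what is moved stays moved. The work goes in short steps, Python scripts to look and compute and a tool call to move; the robot and the scene stay as the last step left them, time stands still between calls to the robot, and variables do not carry over. Pictures are saved under pics/ and viewed, at most 11 in all, crops included, and the job is handed in when it is done.

Besides the shell and the picture viewer there is one more tool, called after ">>>" by a JSON object that holds its "name" and its "arguments". step_arm: Moves the arm, as the interface text tells. Its arguments: {"type":"object","properties":{"moves":{"type":"array","items":{"type":"array","items":{"type":"array","items":{"type":"number"}}}}},"required":["moves"]}

```bash
mkdir -p pics; cat > h.py <<'E'
import numpy as np, cv2
from plant import ctrl, viewer, close_job
from scipy.spatial.transform import Rotation as R
def info(n):
    c=viewer.camera_info(n); return c
def rot(o):
    o=np.array(o,float)
    if o.shape==(3,3): return o
    return R.from_euler('xyz',o,degrees=True).as_matrix()
def ray(c,u,v):
    K=np.array(c['camera_matrix'],float); k=c['k1']
    d=np.array([(u-K[0,2])/K[0,0],(v-K[1,2])/K[1,1]]); s=d.copy()
    for _ in range(20): s=d/(1+k*(s@s))
    return rot(c['orientation'])@np.array([s[0],s[1],1.])
def atz(c,u,v,z):
    r=ray(c,u,v); e=np.array(c['eye']); return e+r*(z-e[2])/r[2]
def dep(c,D,u,v):
    return np.array(c['eye'])+ray(c,u,v)*D[int(v),int(u)]
E
python3 - <<'E'
from h import *
import pickle
S={}
for n in ('top','scene'):
    c=info(n); p,d=viewer.snapshot(n); S[n]=(c,p,d); cv2.imwrite(f'pics/{n}0.png',p); print(n,c)
pickle.dump(S,open('s0.pkl','wb'))
print(ctrl.get_obs())
E
```

```text
top {'camera_matrix': array([[487.89098629,   0.        , 253.64604563],
       [  0.        , 487.89098629, 186.61603004],
       [  0.        ,   0.        ,   1.        ]]), 'k1': -0.12039775004937399, 'eye': array([0.44886239, 0.06602952, 1.46428485]), 'orientation': array([-173.59373678,    0.28060215,  -90.09123606])}
scene {'camera_matrix': array([[471.29160979,   0.        , 255.47309691],
       [  0.        , 471.29160979, 187.97635541],
       [  0.        ,   0.        ,   1.        ]]), 'k1': -0.12759917853780572, 'eye': array([ 5.41780030e-04, -4.30066672e-01,  9.57656042e-01]), 'orientation': array([-138.25792724,    0.38044003,  -51.82767301])}
{'clock': 0.1, 'joint_pos': array([ 8.66944284e+01,  2.05868710e+01,  6.38488982e-01, -1.89645464e-02,
       -7.01354132e+01, -1.65067116e+01]), 'qvel': array([ 0.02595871, -0.0452496 ,  0.21061641,  0.07157943,  0.03895066,
        0.06364935]), 'tau': array([-2.34316649e-03, -5.84161341e+01,  2.93753046e+01,  7.01562747e+00,
        1.01677689e-02, -5.25513099e-05]), 'tool_pos': array([0.22865562, 0.63461986, 0.22571365]), 'orientation': array([ 1.79914592e+02, -6.71681387e-03, -1.98187354e+01]), 'force': array([-0.4290264 ,  0.6589247 , -0.42651863]), 'moment': array([-0.02401331,  0.04049461, -0.01134936]), 'gripper_force': 0.0, 'opening': 0.08721535105438573}
```

View pics/top0.png

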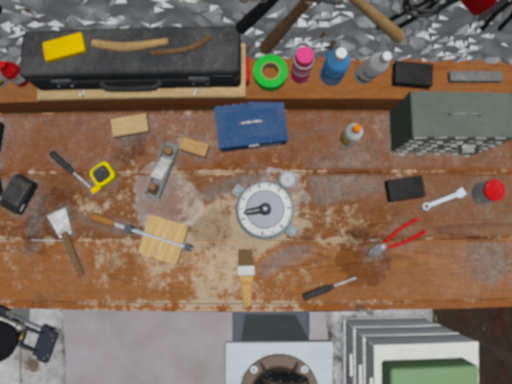

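View pics/scene0.png

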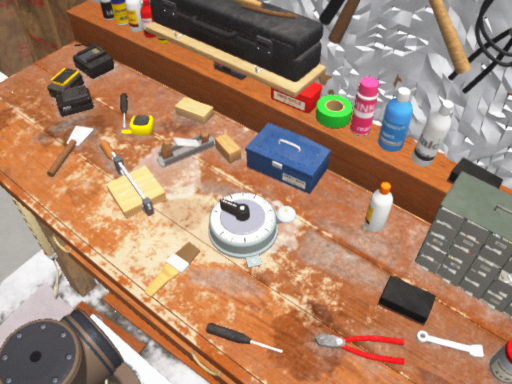

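```bash
python3 - <<'E'
from h import *
import pickle
S=pickle.load(open('s0.pkl','rb'))
c,p,d=S['top']
cv2.imwrite('pics/crop1.png',cv2.resize(p[165:255,215:320],None,fx=6.5,fy=6.5,interpolation=cv2.INTER_CUBIC))
for n,u,v,z in [('timer',265.5,209,.055),('bell',288,179,.04),('beak',243,212,.085),('lug1',238,190,.01),('lug2',292,230,.01),('bottle',352,133,.15),('jaw',190,247,.03),('handle',93,217,.03),('box',250,125,.07)]:
    print(n,atz(c,u,v,z).round(4),dep(c,d,u,v).round(4))
E
```

```text
timer [0.5419 0.0385 0.055 ] [0.54   0.039  0.0832]
bell [ 0.6311 -0.0284  0.04  ] [ 0.6316 -0.0287  0.0364]
beak [0.5315 0.1028 0.085 ] [0.5319 0.1029 0.0795]
lug1 [0.6021 0.1198 0.01  ] [0.6021 0.1198 0.0097]
lug2 [ 0.4821 -0.041   0.01  ] [ 0.4822 -0.0414  0.0034]
bottle [ 0.7448 -0.1994  0.15  ] [ 0.7508 -0.2049  0.1231]
jaw [0.4322 0.2596 0.03  ] [0.4324 0.2574 0.0463]
handle [0.5197 0.5523 0.03  ] [0.5198 0.5526 0.0291]
box [0.7867 0.083  0.07  ] [0.7855 0.0829 0.0747]
```

View pics/crop1.png

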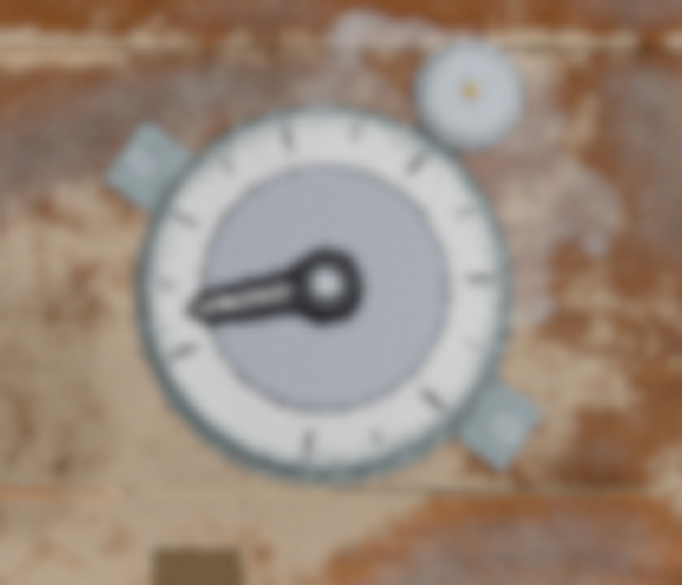

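The crop shows the hub at (323,287), the beak at (205,308), the 0 mark at (182,350), 20 at (287,138), 60 at (309,443) and the bell at (470,90). That puts the pointer at about 2.7 min, the timer's yaw at about -37° and its axis at about (0.542, 0.039). I'll close the fingers and move to just behind the lever, on its counter-clockwise side.

>>> {"name": "step_arm", "arguments": {"moves": [[[1.75,-3.5,0,0.03,0],[1.75,-3.5,0,0.03,0],[1.75,-3.5,0,0.03,0],[1.75,-3.5,0,0.03,0],[1.75,-3.5,0,0.03,0],[1.75,-3.5,0,0.03,0],[1.75,-3.5,0,0.03,0],[1.75,-3.5,0,0.03,0],[1.75,-3.5,0,0.03,0],[1.75,-3.5,0,0.03,0]]]}}

```text
clock: 1.1
tool_pos: [0.404, 0.2834, 0.2265]
orientation: [180.0, 0.0, -2.5]
force: [1.1, 0.1, -0.1]
opening: 0.0132
gripper_force: 0.0
```

>>> {"name": "step_arm", "arguments": {"moves": [[[1.75,-3.5,0,0.03,0],[1.75,-3.5,0,0.03,0],[1.75,-3.5,0,0.03,0],[1.75,-3.5,0,0.03,0],[1.75,-3.5,0,0.03,0],[1.75,-3.5,0,0.03,0],[0,0,-3,0.04,0],[0,0,-3,0,0],[0,0,-2,0,0],[0,0,0,0,0]]]}}

```text
clock: 2.1
tool_pos: [0.5067, 0.0739, 0.1437]
orientation: [179.9, 0.3, 9.9]
force: [-0.1, -0.7, 0.4]
opening: 0.0005
gripper_force: 0.0
```

```bash
python3 - <<'E'
from h import *
import pickle
from scipy.optimize import least_squares
S=pickle.load(open('s0.pkl','rb'))
c,p,d=S['top']
m=[(182,350),(183,217),(287,138),(416,163),(480,278),(432,401),(309,443)]
P=np.array([atz(c,(u+.5)/6.5-.5+215,(v+.5)/6.5-.5+165,.053)[:2] for u,v in m])
f=lambda q:(np.array([[q[0]+.069*np.cos(q[2]-k*np.radians(50)),q[1]+.069*np.sin(q[2]-k*np.radians(50))] for k in range(7)])-P).ravel()
r=least_squares(f,[.542,.039,1.98]); print(r.x,np.degrees(r.x[2]),np.abs(r.fun).max())
b=atz(c,(205.5)/6.5-.5+215,(308.5)/6.5-.5+165,.085)[:2]-r.x[:2]; print(np.degrees(np.arctan2(b[1],b[0])),np.hypot(*b))
c=info('wrist');p,d=viewer.snapshot('wrist');cv2.imwrite('pics/w1.png',p)
o=ctrl.get_obs();print(o['tool_pos'],o['orientation'],o['joint_pos'].round(1),o['force'],o['opening'])
E
```

```text
[0.54252877 0.04143592 1.98216625] 113.56976020562495 0.0012154538763391731
101.73487992049644 0.05364672554109937
[0.50799498 0.07444492 0.14556663] [1.79937161e+02 1.71954079e-01 9.96836638e+00] [ 30.3   9.5 -25.9  -0.  -54.8  69.7] [0.85079021 0.05418032 0.92590572] 0.00029122173754423135
```

View pics/w1.png

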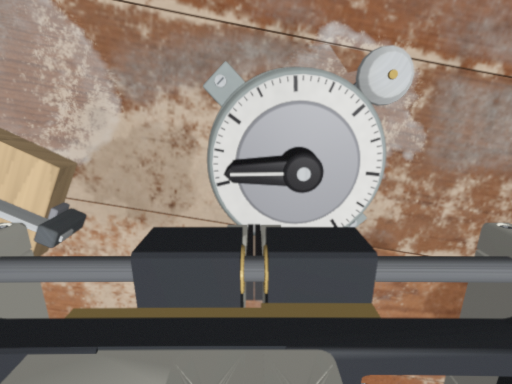

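The wrist view shows the lever at (235–320,172), the 0 mark at (222,183), and the closed fingers clear of it. The joint reading gives yaw = j1 + j6 - 90. So the tool's yaw should equal the pointer's direction, which keeps the whole sweep inside joint 6's range. Next I'll turn the tool and lower it.

>>> {"name": "step_arm", "arguments": {"moves": [[[-0.4,0.1,0,0.145,0],[-0.4,0.1,0,0.145,0],[-0.4,0.1,0,0.145,0],[0,0.1,0,0.145,0],[0,0,0,0.145,0],[0,0,0,0.145,0],[0,0,0,0.145,0],[0,0,0,0.145,0],[0,0,0,0.145,0],[0,0,0,0.145,0]]]}}

```text
clock: 3.15
tool_pos: [0.4977, 0.0796, 0.1484]
orientation: [179.9, -0.0, 93.4]
force: [-0.1, 0.1, -0.5]
opening: 0.0001
gripper_force: 0.0
```

>>> {"name": "step_arm", "arguments": {"moves": [[[0,0,0,0.14,0],[0,0,-2,0,0],[0,0,-2,0,0],[0,0,-2,0,0],[0,0,-1,0,0],[0,0,-0.8,0,0],[0,0,0,0,0],[0,0,0,0,0]]]}}

```text
clock: 3.95
tool_pos: [0.4974, 0.0793, 0.0693]
orientation: [179.9, -0.0, 101.1]
force: [-0.7, -0.9, -0.4]
opening: 0.0006
gripper_force: 0.0
```

```bash
cat > plan.py <<'E'
# rows that orbit the TCP about the axis so yaw follows; usage: plan.py radial tangential step_rad total_rad
import sys; from h import *
A=np.array([.542,.040]); rad,tan,st,tot=map(float,sys.argv[1:5])
o=ctrl.get_obs(); p=np.array(o['tool_pos']); yaw=np.radians(o['orientation'][2]); n=int(np.ceil(abs(tot)/st))
print('tcp',p.round(4),'yaw',np.degrees(yaw).round(1),'F',np.round(o['force'],1),'j',o['joint_pos'].round(0))
w=yaw; q=p[:2].copy()
for k in range(n):
    w2=yaw+np.sign(tot)*st*(k+1)
    g=A+rad*np.array([np.cos(w2),np.sin(w2)])+tan*np.array([-np.sin(w2),np.cos(w2)])
    d=np.round((g-q)*100,2); q=q+d/100
    print([*d.tolist(),0,round(float(np.sign(tot)*st),3),0],end=', ' if (k+1)%10 else '\n')
E
python3 plan.py .046 .030 .12 -5.2
```

```text
tcp [0.4974 0.0793 0.0693] yaw 101.1 F [-0.7 -0.9 -0.4] j [ 31.  14. -32.   0. -44. 160.]
[1.13, 0.44, 0, -0.12, 0], [0.55, 0.37, 0, -0.12, 0], [0.59, 0.29, 0, -0.12, 0], [0.61, 0.23, 0, -0.12, 0], [0.65, 0.15, 0, -0.12, 0], [0.65, 0.08, 0, -0.12, 0], [0.66, -0.01, 0, -0.12, 0], [0.65, -0.08, 0, -0.12, 0], [0.64, -0.17, 0, -0.12, 0], [0.61, -0.23, 0, -0.12, 0]
[0.59, -0.31, 0, -0.12, 0], [0.54, -0.38, 0, -0.12, 0], [0.49, -0.44, 0, -0.12, 0], [0.43, -0.49, 0, -0.12, 0], [0.38, -0.54, 0, -0.12, 0], [0.3, -0.59, 0, -0.12, 0], [0.24, -0.61, 0, -0.12, 0], [0.15, -0.64, 0, -0.12, 0], [0.08, -0.66, 0, -0.12, 0], [0.01, -0.65, 0, -0.12, 0]
[-0.08, -0.66, 0, -0.12, 0], [-0.16, -0.64, 0, -0.12, 0], [-0.23, -0.62, 0, -0.12, 0], [-0.3, -0.58, 0, -0.12, 0], [-0.37, -0.55, 0, -0.12, 0], [-0.43, -0.49, 0, -0.12, 0], [-0.49, -0.44, 0, -0.12, 0], [-0.54, -0.38, 0, -0.12, 0], [-0.58, -0.31, 0, -0.12, 0], [-0.62, -0.24, 0, -0.12, 0]
[-0.63, -0.17, 0, -0.12, 0], [-0.66, -0.09, 0, -0.12, 0], [-0.65, -0.0, 0, -0.12, 0], [-0.66, 0.07, 0, -0.12, 0], [-0.64, 0.14, 0, -0.12, 0], [-0.62, 0.23, 0, -0.12, 0], [-0.59, 0.29, 0, -0.12, 0], [-0.55, 0.37, 0, -0.12, 0], [-0.5, 0.43, 0, -0.12, 0], [-0.44, 0.48, 0, -0.12, 0]
[-0.39, 0.54, 0, -0.12, 0], [-0.32, 0.57, 0, -0.12, 0], [-0.24, 0.61, 0, -0.12, 0], [-0.18, 0.64, 0, -0.12, 0],
```

>>> {"name": "step_arm", "arguments": {"moves": [[[0.55,0.2,0,-0.06,0],[0.6,0.25,0,-0.06,0],[0.55,0.35,0,-0.12,0],[0.6,0.3,0,-0.12,0],[0.6,0.25,0,-0.12,0],[0.65,0.15,0,-0.12,0],[0.65,0.05,0,-0.12,0],[0.65,0,0,-0.12,0],[0.65,-0.1,0,-0.12,0]]]}}

```text
clock: 4.85
tool_pos: [0.552, 0.0937, 0.0694]
orientation: [-180.0, -0.0, 45.8]
force: [-2.4, 0.9, -0.0]
opening: 0.0004
gripper_force: 1.0
```

```bash
python3 plan.py .046 .030 .12 -2.4; python3 - <<'E'
from h import *
p,d=viewer.snapshot('top');cv2.imwrite('pics/t2.png',cv2.resize(p[140:270,200:330],None,fx=4,fy=4,interpolation=cv2.INTER_CUBIC))
E
```

```text
tcp [0.552  0.0937 0.0694] yaw 45.8 F [-2.4  0.9 -0. ] j [ 30.  19. -25.  -0. -46. 106.]
[0.7, -0.15, 0, -0.12, 0], [0.61, -0.24, 0, -0.12, 0], [0.58, -0.31, 0, -0.12, 0], [0.54, -0.38, 0, -0.12, 0], [0.49, -0.44, 0, -0.12, 0], [0.43, -0.5, 0, -0.12, 0], [0.37, -0.54, 0, -0.12, 0], [0.3, -0.59, 0, -0.12, 0], [0.23, -0.62, 0, -0.12, 0], [0.16, -0.64, 0, -0.12, 0]
[0.08, -0.65, 0, -0.12, 0], [-0.01, -0.66, 0, -0.12, 0], [-0.08, -0.65, 0, -0.12, 0], [-0.16, -0.64, 0, -0.12, 0], [-0.23, -0.62, 0, -0.12, 0], [-0.3, -0.58, 0, -0.12, 0], [-0.38, -0.54, 0, -0.12, 0], [-0.43, -0.5, 0, -0.12, 0], [-0.5, -0.44, 0, -0.12, 0], [-0.54, -0.37, 0, -0.12, 0]
```

View pics/t2.png

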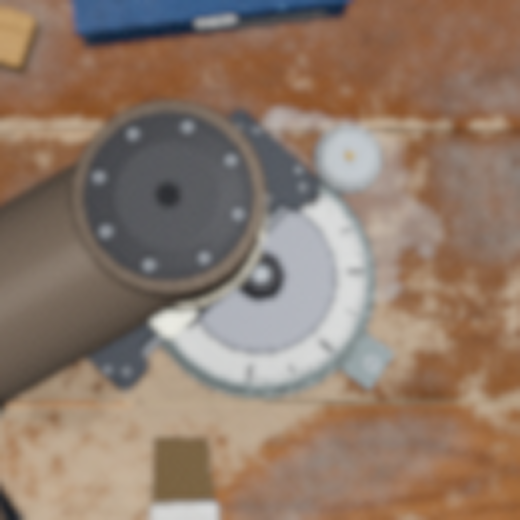

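The picture shows the hub at (262,275), with the lever hidden under the gripper as expected. The 2.6 N reaction means the finger is pushing the lever, so I'll carry on.

>>> {"name": "step_arm", "arguments": {"moves": [[[0.7,-0.15,0,-0.12,0],[0.6,-0.25,0,-0.12,0],[0.6,-0.3,0,-0.12,0],[0.55,-0.4,0,-0.12,0],[0.5,-0.45,0,-0.12,0],[0.4,-0.5,0,-0.12,0],[0.35,-0.55,0,-0.12,0],[0.3,-0.6,0,-0.12,0],[0.25,-0.6,0,-0.12,0],[0.15,-0.65,0,-0.12,0]]]}}

```text
clock: 5.9
tool_pos: [0.5962, 0.0494, 0.0693]
orientation: [-179.9, -0.0, -22.8]
force: [-0.2, 2.7, -1.7]
opening: 0.0006
gripper_force: 1.0
```

>>> {"name": "step_arm", "arguments": {"moves": [[[0.1,-0.65,0,-0.12,0],[0,-0.65,0,-0.12,0],[-0.1,-0.65,0,-0.12,0],[-0.15,-0.65,0,-0.12,0],[-0.25,-0.6,0,-0.12,0],[-0.3,-0.6,0,-0.12,0],[-0.35,-0.55,0,-0.12,0],[-0.45,-0.5,0,-0.12,0],[-0.5,-0.45,0,-0.12,0],[-0.55,-0.35,0,-0.12,0]]]}}

```text
clock: 6.9
tool_pos: [0.5717, -0.0075, 0.0698]
orientation: [-179.8, 0.0, -91.5]
force: [2.7, -1.2, -1.0]
opening: 0.0004
gripper_force: 1.6
```

```bash
python3 plan.py .046 .030 .12 -1.8
```

```text
tcp [ 0.5717 -0.0075  0.0698] yaw -91.5 F [ 2.7 -1.2 -1. ] j [ 19.  19. -24.   0. -46. -20.]
[-0.68, -0.24, 0, -0.12, 0], [-0.61, -0.24, 0, -0.12, 0], [-0.64, -0.16, 0, -0.12, 0], [-0.65, -0.09, 0, -0.12, 0], [-0.66, -0.0, 0, -0.12, 0], [-0.65, 0.07, 0, -0.12, 0], [-0.64, 0.15, 0, -0.12, 0], [-0.62, 0.22, 0, -0.12, 0], [-0.59, 0.3, 0, -0.12, 0], [-0.55, 0.37, 0, -0.12, 0]
[-0.5, 0.43, 0, -0.12, 0], [-0.44, 0.48, 0, -0.12, 0], [-0.39, 0.54, 0, -0.12, 0], [-0.31, 0.57, 0, -0.12, 0], [-0.25, 0.61, 0, -0.12, 0], [-0.17, 0.64, 0, -0.12, 0],
```

>>> {"name": "step_arm", "arguments": {"moves": [[[-0.7,-0.25,0,-0.12,0],[-0.6,-0.25,0,-0.12,0],[-0.65,-0.15,0,-0.12,0],[-0.65,-0.1,0,-0.12,0],[-0.65,0,0,-0.12,0],[-0.65,0.05,0,-0.12,0],[-0.65,0.15,0,-0.12,0],[-0.6,0.2,0,-0.12,0],[-0.6,0.3,0,-0.12,0],[-0.55,0.35,0,-0.12,0]]]}}

```text
clock: 7.9
tool_pos: [0.5078, -0.0046, 0.0697]
orientation: [-180.0, 0.1, -160.3]
force: [0.3, -1.3, 1.1]
opening: 0.0005
gripper_force: 1.3
```

```bash
python3 plan.py .046 .030 .12 -0.8;  python3 - <<'E'
from h import *
p,d=viewer.snapshot('wrist');cv2.imwrite('pics/w3.png',p)
E
```

```text
tcp [ 0.5078 -0.0046  0.0697] yaw -160.3 F [ 0.3 -1.3  1.1] j [ 22.  14. -32.   0. -44. -92.]
[-0.4, 0.52, 0, -0.12, 0], [-0.45, 0.48, 0, -0.12, 0], [-0.38, 0.54, 0, -0.12, 0], [-0.32, 0.58, 0, -0.12, 0], [-0.24, 0.61, 0, -0.12, 0], [-0.17, 0.63, 0, -0.12, 0], [-0.09, 0.66, 0, -0.12, 0],
```

View pics/w3.png

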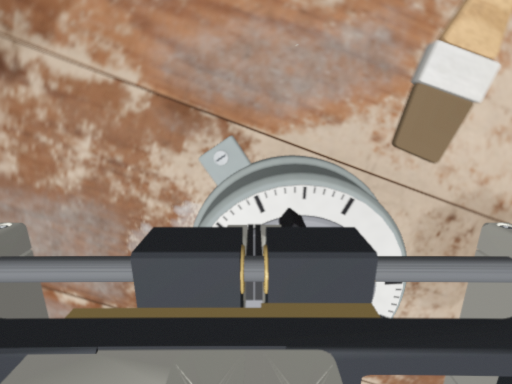

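The beak at (290,215) lies between the 50 mark (260,204) and the 60 mark (348,206), so the dial reads about 54.5 min. That agrees with the tool's yaw. I'll go about 40° further, which stays short of the end stop.

>>> {"name": "step_arm", "arguments": {"moves": [[[-0.4,0.5,0,-0.12,0],[-0.45,0.5,0,-0.12,0],[-0.4,0.55,0,-0.12,0],[-0.3,0.6,0,-0.12,0],[-0.25,0.6,0,-0.12,0],[-0.15,0.65,0,-0.1,0],[0,0,0,0,0],[0,0,0,0,0],[0,0,0,0,0]]]}}

```text
clock: 8.85
tool_pos: [0.4882, 0.0295, 0.0688]
orientation: [180.0, 0.0, 159.9]
force: [0.6, 0.3, -0.3]
opening: 0.0003
gripper_force: 0.0
```

```bash
python3 plan.py .046 .030 .12 -0.1;  python3 - <<'E'
from h import *
p,d=viewer.snapshot('wrist');cv2.imwrite('pics/w4.png',p)
E
```

```text
tcp [0.4882 0.0295 0.0688] yaw 159.9 F [ 0.6  0.3 -0.3] j [  27.   13.  -34.    0.  -43. -137.]
[-0.08, 0.46, 0, -0.12, 0],
```

View pics/w4.png

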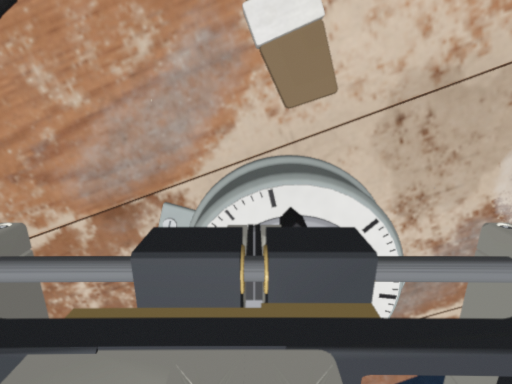

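The beak at (290,215) is now about 10–12° clockwise of the 60 mark (272,198). I'll nudge it a little further for margin, hold, then lift and cross to the other side of the lever.

>>> {"name": "step_arm", "arguments": {"moves": [[[0,0.4,0,-0.08,0],[0,0,0,0,0],[0,0,0,0,0],[0.1,-0.4,0,0,0],[0,-0.4,1,0,0],[0,0,2,0,0],[0,0,2,0,0],[0,0,0,0,0]]]}}

```text
clock: 9.7
tool_pos: [0.491, 0.0258, 0.1219]
orientation: [179.8, 0.2, 155.2]
force: [0.9, 0.0, 0.8]
opening: 0.0004
gripper_force: 0.0
```

```bash
python3 - <<'E'
from h import *
o=ctrl.get_obs();p=np.array(o['tool_pos']);w=np.radians(o['orientation'][2]);print(p,o['orientation'],o['joint_pos'].round())
A=np.array([.542,.040])
w=np.radians(154)
print((A+.046*np.array([np.cos(w),np.sin(w)])-.042*np.array([-np.sin(w),np.cos(w)])-p[:2])*100)
p,d=viewer.snapshot('wrist');cv2.imwrite('pics/w5.png',p)
E
```

```text
[0.49095528 0.02583643 0.12190155] [179.77995167   0.2374198  155.1895652 ] [  26.    9.  -31.    0.  -50. -141.]
[2.81117835 7.20779884]
```

View pics/w5.png

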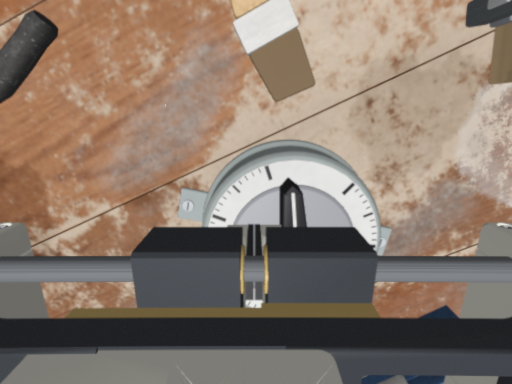

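The pointer is clearly past 60: its beak is at (290,183) and the 60 mark at (268,172). Now I'll cross over the lever and lower the tool on its clockwise side.

>>> {"name": "step_arm", "arguments": {"moves": [[[1,2.4,0,0,0],[1,2.4,0,0,0],[0.8,2.4,0,0,0],[0,0,-2,0,0],[0,0,-2,0,0],[0,0,-1.2,0,0],[0,0,0,0,0],[0,0,0,0,0]]]}}

```text
clock: 10.55
tool_pos: [0.517, 0.0973, 0.0668]
orientation: [-180.0, -0.0, 155.1]
force: [-0.5, 0.5, 0.8]
opening: 0.0005
gripper_force: 0.0
```

```bash
python3 plan.py .046 -.030 .12 3.9
```

```text
tcp [0.517  0.0973 0.0668] yaw 155.1 F [-0.5  0.5  0.8] j [  32.   16.  -30.    0.  -44. -147.]
[-0.94, -1.45, 0, 0.12, 0], [-0.49, -0.45, 0, 0.12, 0], [-0.43, -0.5, 0, 0.12, 0], [-0.37, -0.54, 0, 0.12, 0], [-0.3, -0.59, 0, 0.12, 0], [-0.23, -0.62, 0, 0.12, 0], [-0.15, -0.64, 0, 0.12, 0], [-0.07, -0.65, 0, 0.12, 0], [0.0, -0.66, 0, 0.12, 0], [0.09, -0.65, 0, 0.12, 0]
[0.16, -0.64, 0, 0.12, 0], [0.24, -0.62, 0, 0.12, 0], [0.31, -0.58, 0, 0.12, 0], [0.37, -0.54, 0, 0.12, 0], [0.44, -0.49, 0, 0.12, 0], [0.49, -0.44, 0, 0.12, 0], [0.55, -0.37, 0, 0.12, 0], [0.58, -0.31, 0, 0.12, 0], [0.62, -0.23, 0, 0.12, 0], [0.64, -0.16, 0, 0.12, 0]
[0.65, -0.08, 0, 0.12, 0], [0.66, -0.0, 0, 0.12, 0], [0.65, 0.08, 0, 0.12, 0], [0.64, 0.15, 0, 0.12, 0], [0.62, 0.23, 0, 0.12, 0], [0.58, 0.3, 0, 0.12, 0], [0.55, 0.37, 0, 0.12, 0], [0.5, 0.44, 0, 0.12, 0], [0.44, 0.49, 0, 0.12, 0], [0.38, 0.53, 0, 0.12, 0]
[0.31, 0.58, 0, 0.12, 0], [0.24, 0.62, 0, 0.12, 0], [0.16, 0.64, 0, 0.12, 0],
```

>>> {"name": "step_arm", "arguments": {"moves": [[[-0.45,-0.7,0,0.06,0],[-0.5,-0.75,0,0.06,0],[-0.5,-0.45,0,0.12,0],[-0.45,-0.5,0,0.12,0],[-0.35,-0.55,0,0.12,0],[-0.3,-0.6,0,0.12,0],[-0.25,-0.6,0,0.12,0],[-0.15,-0.65,0,0.12,0],[-0.05,-0.65,0,0.12,0],[0,-0.65,0,0.12,0]]]}}

```text
clock: 11.55
tool_pos: [0.4874, 0.0366, 0.0678]
orientation: [-180.0, 0.1, -142.7]
force: [0.1, 1.6, -0.4]
opening: 0.0007
gripper_force: 0.8
```

>>> {"name": "step_arm", "arguments": {"moves": [[[0.1,-0.65,0,0.12,0],[0.15,-0.65,0,0.12,0],[0.25,-0.6,0,0.12,0],[0.3,-0.6,0,0.12,0],[0.35,-0.55,0,0.12,0],[0.45,-0.5,0,0.12,0],[0.5,-0.45,0,0.12,0],[0.55,-0.35,0,0.12,0],[0.6,-0.3,0,0.12,0],[0.6,-0.25,0,0.12,0]]]}}

```text
clock: 12.55
tool_pos: [0.5256, -0.0127, 0.0676]
orientation: [-179.9, 0.0, -74.0]
force: [-2.0, 1.0, -0.2]
opening: 0.0003
gripper_force: 0.8
```

```bash
python3 plan.py .046 -.030 .12 1.7
```

```text
tcp [ 0.5256 -0.0127  0.0676] yaw -74.0 F [-2.   1.  -0.2] j [ 20.  16. -30.  -0. -44.  -4.]
[0.67, -0.13, 0, 0.12, 0], [0.65, -0.08, 0, 0.12, 0], [0.66, 0.0, 0, 0.12, 0], [0.65, 0.08, 0, 0.12, 0], [0.64, 0.16, 0, 0.12, 0], [0.62, 0.23, 0, 0.12, 0], [0.58, 0.31, 0, 0.12, 0], [0.55, 0.37, 0, 0.12, 0], [0.49, 0.44, 0, 0.12, 0], [0.44, 0.49, 0, 0.12, 0]
[0.38, 0.54, 0, 0.12, 0], [0.31, 0.58, 0, 0.12, 0], [0.23, 0.61, 0, 0.12, 0], [0.17, 0.64, 0, 0.12, 0], [0.08, 0.65, 0, 0.12, 0],
```

>>> {"name": "step_arm", "arguments": {"moves": [[[0.65,-0.15,0,0.12,0],[0.65,-0.1,0,0.12,0],[0.65,0,0,0.12,0],[0.65,0.1,0,0.12,0],[0.65,0.15,0,0.12,0],[0.6,0.25,0,0.12,0],[0.6,0.3,0,0.12,0],[0.55,0.35,0,0.12,0],[0.5,0.45,0,0.12,0],[0.45,0.5,0,0.12,0]]]}}

```text
clock: 13.55
tool_pos: [0.5851, 0.0056, 0.0676]
orientation: [180.0, -0.0, -5.2]
force: [-2.3, -2.5, -0.4]
opening: 0.0005
gripper_force: 0.8
```

>>> {"name": "step_arm", "arguments": {"moves": [[[0.2,0.25,0,0.06,0],[0.2,0.3,0,0.06,0],[0.15,0.3,0,0.06,0],[0,0,0,0,0],[0,0,0,0,0]]]}}

```text
clock: 14.05
tool_pos: [0.5908, 0.0145, 0.0674]
orientation: [-180.0, -0.1, 4.7]
force: [-0.3, -0.1, 0.5]
opening: 0.0003
gripper_force: 0.0
```

```bash
python3 plan.py .046 -.030 .05 0.3;  python3 - <<'E'
from h import *
p,d=viewer.snapshot('wrist');cv2.imwrite('pics/w6.png',p)
E
```

```text
tcp [0.5908 0.0145 0.0674] yaw 4.7 F [-0.3 -0.1  0.5] j [ 20.  21. -21.   0. -47.  74.]
[0.07, 0.18, 0, 0.05, 0], [0.12, 0.25, 0, 0.05, 0], [0.09, 0.26, 0, 0.05, 0], [0.09, 0.26, 0, 0.05, 0], [0.07, 0.26, 0, 0.05, 0], [0.06, 0.27, 0, 0.05, 0],
```

View pics/w6.png

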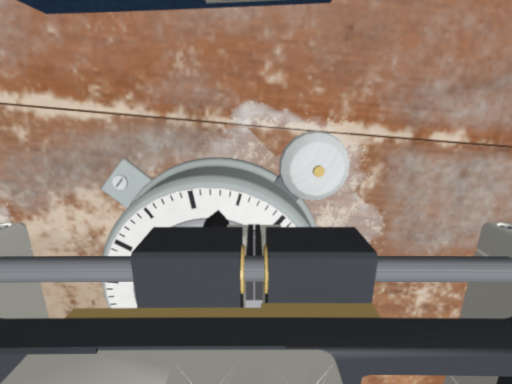

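The beak at (218,214) lies between the 20 mark (192,199) and the 25 mark (239,199), at about 22–23 min. I'll back off and lift for a clear view before the last small correction.

>>> {"name": "step_arm", "arguments": {"moves": [[[0,-0.4,0,0,0],[0,-0.4,1,0,0],[0,0,3,0,0],[0,0,4,0,0],[-3,0,0,0,0],[-3,0.5,0,0,0],[-3,1,0,0,0],[-2,0.5,0,0,0],[0,0,0,0,0],[0,0,0,0,0]]]}}

```text
clock: 15.1
tool_pos: [0.4808, 0.0266, 0.1477]
orientation: [-180.0, -0.1, 4.9]
force: [0.6, -0.6, 0.2]
opening: 0.0003
gripper_force: 0.0
```

```bash
python3 - <<'E'
from h import *
import pickle
o=ctrl.get_obs();print(o['tool_pos'],o['orientation'][2])
c=info('wrist');p,d=viewer.snapshot('wrist');cv2.imwrite('pics/w7.png',p);pickle.dump((c,p,d),open('w7.pkl','wb'))
E
```

```text
[0.480769   0.02657318 0.14772739] 4.855370054997977
```

View pics/w7.png

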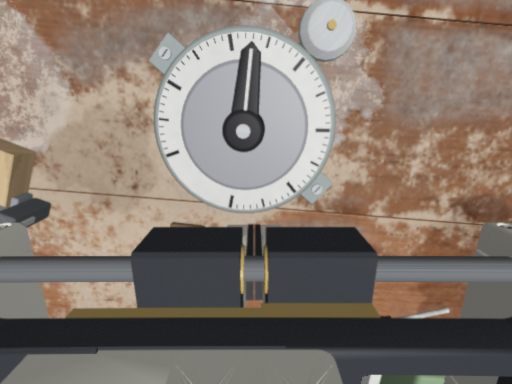

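The whole dial is visible: beak at (251,45), hub at (243,131), 20 mark at (231,42), 30 at (299,64), 40 at (323,130), 50 at (292,187), 60 at (231,201) and 0 at (172,154).

```bash
python3 - <<'E'
from h import *
import pickle
from scipy.optimize import least_squares
c,p,d=pickle.load(open('w7.pkl','rb'))
m=[(0,172,154),(20,231,42),(30,299,64),(40,323,130),(50,292,187),(60,231,201)]
P=np.array([atz(c,u,v,.053)[:2] for _,u,v in m]); k=np.radians(5)*np.array([q[0] for q in m])
f=lambda q:(np.c_[q[0]+.069*np.cos(q[2]-k),q[1]+.069*np.sin(q[2]-k)]-P).ravel()
r=least_squares(f,[.542,.039,1.98]);print(r.x,np.degrees(r.x[2]),np.abs(r.fun).max())
h=atz(c,243,131,.087)[:2];b=atz(c,251,45,.083)[:2]
for o in (h,r.x[:2]):
    a=np.degrees(np.arctan2(*(b-o)[::-1])); print(h,b,a,(np.degrees(r.x[2])-a)/5)
E
```

```text
[0.5410564  0.04016266 1.98389637] 113.66888876198938 0.0009838854143624232
[0.54115501 0.04039035] [0.60166647 0.03918083] -1.145095861254023 22.96279692464868
[0.54115501 0.04039035] [0.60166647 0.03918083] -0.9280674348796725 22.919391239373812
```

The dial reads 22.95 min, so about 14.7° remains. I'll return to the clockwise side and push slowly to a TCP of about (0.592, 0.0263).

>>> {"name": "step_arm", "arguments": {"moves": [[[3,-0.6,0,0.05,0],[3,-0.6,0,0.05,0],[3,-0.6,0,0.05,0],[2,-0.4,0,0,0],[0,0,-3,0,0],[0,0,-3,0,0],[0,0,-2,0,0],[0,0,0,0,0],[0,0,0,0,0]]]}}

```text
clock: 16.05
tool_pos: [0.591, 0.0041, 0.0665]
orientation: [180.0, 0.0, 13.4]
force: [0.4, 0.5, 0.2]
opening: 0.0007
gripper_force: 0.0
```

>>> {"name": "step_arm", "arguments": {"moves": [[[0,0.35,0,0,0],[0,0.35,0,0,0],[0,0.3,0,0,0],[0,0.3,0,0,0],[0,0.25,0,0,0],[0,0.25,0,0,0],[0.05,0.2,0,0,0],[0.05,0.1,0,0,0],[0,0,0,0,0],[0,0,0,0,0]]]}}

```text
clock: 17.05
tool_pos: [0.591, 0.0255, 0.0663]
orientation: [-180.0, 0.0, 13.4]
force: [-0.4, -1.6, 0.2]
opening: 0.0005
gripper_force: 0.5
```

Now I'll back off, lift and check.

>>> {"name": "step_arm", "arguments": {"moves": [[[0.1,-0.4,0,0,0],[0.1,-0.4,1,0,0],[0,0,3,0,0],[0,0,4,0,0],[-3,0,0,0,0],[-3,0.5,0,0,0],[-3,0.5,0,0,0],[-2,0.5,0,0,0],[0,0,0,0,0],[0,0,0,0,0]]]}}

```text
clock: 18.05
tool_pos: [0.4838, 0.0327, 0.1476]
orientation: [-180.0, -0.1, 13.5]
force: [0.4, 0.8, 0.0]
opening: 0.0008
gripper_force: 0.0
```

```bash
python3 - <<'E'
from h import *
import pickle
c=info('wrist');p,d=viewer.snapshot('wrist');cv2.imwrite('pics/w8.png',p);pickle.dump((c,p,d),open('w8.pkl','wb'))
E
```

```text
(no output)
```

View pics/w8.png

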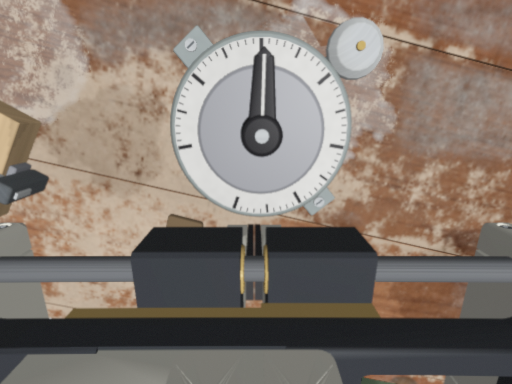

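The beak at (264,47) sits on the 20 mark (262,42), about 1° off. The gripper is clear of everything, and neither the boards nor the bottle were touched. I'll hand the job in.

```bash
python3 -c "
from plant import close_job
print(close_job())"
```

```text
the job is handed in; nothing more can be done
None
```

The timer was wound past the 60-minute mark and turned back to rest about 1° from the 20-minute mark; the arm is clear, never went near the boards or bottle, and the job is handed in at about 18 s (no verdict was returned).

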